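Close the finished battery pack into its dock

ROBOT

A 6-joint arm with a two-finger parallel gripper is mounted at the origin on the work surface. World frame = base frame: x ahead of the robot, y to its left, z up, the work surface at z = 0. Lengths are in m, angles in rad, forces in N, time in s.
With the tool pointing down it reaches from about 0.35 to 1 m from the base axis. Payload 7.1 kg.
Tool frame: the origin (TCP) lies between the finger pads; the fingertips stand 22 mm ahead of it and the grasp point (between the pads) lies 3 mm ahead of it; z points along the fingers, y is the line along which they close (so a half turn about z gives the same grasp; the last joint's range is limited). The gripper opens to 85 mm and grips with 20 to 120 N. Pads are 22 mm wide; open, the fingers measure 114 mm over their backs; the gripper's body (76 mm by 85 mm) begins 54 mm behind the grasp point. The pads swing forward as they close: fully open they stand 13 mm farther back than shut.
Start: joints at [1.33, 0.423, 1.63, -0, 1.089, -0.019], TCP at [0.137, 0.61, 0.215] pointing down, gripper open.
Joint ranges: [-3, 3], [-0.9, 2.11], [0.09, 2.58], [-1.31, 4.45], [0.11, 2.69], [-2.54, 2.54]. Speed limits (rad/s): [2.39, 2.39, 3.01, 3.14, 3.14, 3.14].

INTERFACE

Orientations are given as a rotation vector (axis times angle).
In Python, from rig import manip gives the robot as it stands. The module is installed in compiled form; this text tells all that it offers. Calls block until the motion is done:
- manip.move_to(position, orientation): joint-space move of the TCP to a pose.
- manip.servo_line(position, orientation=None, rate=0.15): straight line of the TCP; orientation=None keeps the orientation; rate is the mean speed in m/s.
- manip.set_joints(angles): joint-space move.
- manip.command_gripper(opening, f_grip=None): finger opening in m; f_grip is the grip in N (None keeps the last); returns when the fingers have stopped.
- manip.hold(seconds).
- manip.solve_ik(position, orientation): joint angles nearest the present ones, or None.
- manip.camera(name): name is "side" or "top"; returns a dict with "image" (420x560x3 uint8, red, green, blue), "fx", "fy", "cx", "cy" (pixels), "k1" (the pictures are not rectified: a ray, as slopes to the right and down, at radius r is drawn at 1 + k1 r^2 times it, then the intrinsics apply), "cam_to_world" (4x4, takes a point from camera to world coordinates). Camera axes: x right, y down, z forward; pixel columns grow to the right and rows downward; lengths in m; the calibration is good to about 2 mm. A picture is of the moment at which its call begins. There is no depth.
A pose or a line that the arm cannot do raises manip.IKError and nothing moves.
- manip.sign_off(): hands the job in; it is judged then, once.
Readings, each from a call of its own:
- manip.get_time(): time.
- manip.get_joint_positions(): joint angles.
- manip.get_joint_vel(): joint speeds.
- manip.get_tau(): joint torques, N m.
- manip.get_position(): TCP position.
- manip.get_ee_rot(): TCP orientation.
- manip.get_contact_force(): force on the tool from outside, world axes, zero at the start.
- manip.get_torque(): the same for the moment, N m.
- manip.get_width(): finger opening in m.
- manip.get_grip_force(): force on a finger pad.
Only numpy, scipy, OpenCV 4.12 (cv2) and the standard library are available. Lean on these libraries where they do the work, as an engineer would, in place of code of your own. Each camera call takes 0.05 s, during which the arm holds its last target. There are 200 camera calls.

TASK

Two docks stand on the bench, each with its tray of battery cells slid part-way out and its lid up. With the fingertips, push the tray that is completely filled with cells fully home into its dock, then push that dock's lid over and down until it is shut. Only push, do not grip or lift anything; leave the other dock, whose tray still has empty places, just as it is, and do not disturb the loose things standing about.

Things in the scene. Friction and masses are not known exactly. Their poses are not given: they have to be found in the camera images.
- full_dock: grey steel dock of the full tray, fixed; left or right of the other. Origin on the bench mid-way under its walls; x = the way the tray slides in, y left. Floor plate 4 mm thick, x -150 to +60, 104 mm wide. Side walls x -60 to +60, inner faces y +-48, 4 thick, top z 82. Rear wall, inner face x +56, stops the tray. Rails 12 mm high lead on from the side walls to x -150. Front open.
- full_tray: loose black tray, 112 (x) x 92 (y) x 60 mm, filled with 20 upright round cells, 4 x 5, none missing: the one to close. Origin: centre of its underside, on the floor plate (z 4 mm). Slides on dock x, plain friction, 2 to 12 N, 2 mm play each side. Flat front face 56 mm before the origin, rim 64, cell tops 73 mm over the bench. Home: origin at dock x = 0; starts 45 to 80 mm out.
- full_lid (a joint): angle (rad) of that dock's aluminium lid: 0 = shut, level on the walls, 1.57 = upright. Starts at 1.45 to 1.8; a stiff hinge (0.15 N m friction, lid 0.15 kg) holds it wherever left; 2 to 3 N at its free edge moves it; stop at 2.0. Turns about the dock's y axis through point full_hinge on the far rim; shutting, its free edge comes up and over towards the robot, then down.
- full_hinge (a point): midpoint of the hinge axis of the full tray's dock, fixed: x +60, z 82 mm in the dock's frame. The lid plate is 104 mm wide, 4 mm thick, reaches 125 mm from here; shut, its underside is at this height. A lip at its free edge then hangs 30 mm down, 5 mm before the home tray's front; it lands on the tray's rim if the tray stands well out.
- part_tray: loose tray of the other dock, same measures as the full one, but with 14 cells: the 6 places in its middle (2 across by 3 along) are empty, a dark hole seen from above. Also starts 45 to 80 mm out. To be left where it is.
- full_lid_edge (a point): middle of the free edge of that lid, on its outer face (on top when shut), 125 mm from the hinge; moves with the lid.
- part_dock: the other dock, the same in every measure, with the partly filled tray; to be left as it is.
- part_lid (a joint): hinge angle (rad) of the other dock's lid, the same lid; stays up, untouched.
- part_lid_edge (a point): middle of the free edge of the other dock's lid, on its outer face.
- cell_mid: loose spare cell, a cylinder 18 mm across and 65 mm tall, standing on the bench in front of and between the docks; origin at the centre of its underside. Bystander.
- cell_side: loose spare cell like the other, standing to the left of the docks. Bystander.
- tape: roll of black tape lying flat, 84 mm across, 24 mm high, right of the docks; origin at the centre of its underside. Bystander.
- pen: marker pen, 135 mm long, 17 mm thick, lying along its x, right of the docks; origin under its middle. Bystander.
Mind the look-alikes: they are no part of the job. Leave any yellow look-alike of the full_dock alone.

How it is judged:
By the outcome, as a careful person would: the job done as asked, in the order asked, and still so for the second after the job is handed in, with the robot touching nothing.
It also fails if it takes over 48 s, if anything falls off the work surface, if the arm or the gripper's body presses on something with over 40 N, if the wrist force passes 120 N, or if a joint passes its speed limit or range.

## Working session

There is one attempt and no reset: what is moved stays moved. The work goes in short steps, each a Python script; the robot and the scene stay as the last script left them, time stands still between calls to the robot, and variables do not carry over. Pictures are saved under pics/ and viewed, at most 10 in all, crops included, and the job is handed in when it is done.

```bash
mkdir -p pics
python3 - <<'E'
from rig import manip
import cv2,numpy as np
for n in("top","side"):
    c=manip.camera(n); cv2.imwrite(f"pics/{n}0.png",c["image"][:,:,::-1])
    np.savez(f"{n}0.npz",**c)
    print(n,[c[k] for k in("fx","fy","cx","cy","k1")]);print(np.round(c["cam_to_world"],4))
print(manip.get_time(),manip.get_ee_rot())
E
```

```text
top [438.3512998948873, 438.3512998948873, 282.92893038627784, 216.0651925799466, -0.09027540709699035]
[[ 2.2200e-02 -9.8650e-01  1.6230e-01  3.0400e-01]
 [-9.9970e-01 -2.2400e-02  6.0000e-04 -1.4300e-02]
 [ 3.1000e-03 -1.6230e-01 -9.8670e-01  1.1863e+00]
 [ 0.0000e+00  0.0000e+00  0.0000e+00  1.0000e+00]]
side [386.24136138099385, 386.24136138099385, 280.3318309371315, 204.3328525533229, -0.025663669316868434]
[[ 0.9903 -0.0614  0.1245  0.366 ]
 [-0.138  -0.5304  0.8365 -0.7251]
 [ 0.0146 -0.8455 -0.5337  0.5091]
 [ 0.      0.      0.      1.    ]]
0.1 [-3.47679762e-01 -3.12212848e+00  2.16718941e-03]
```

View pics/top0.png

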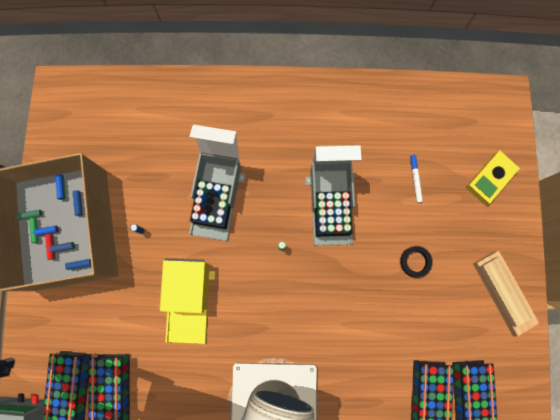

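View pics/side0.png

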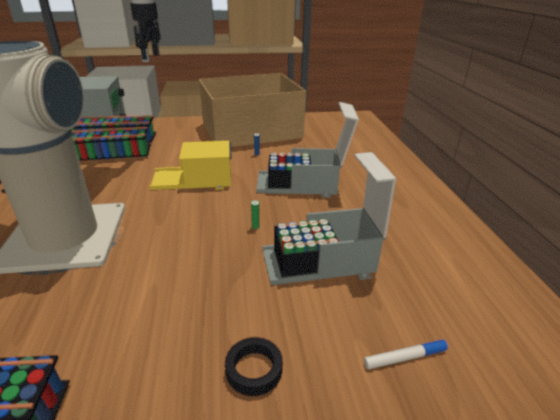

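The full tray is in the right-hand dock (top view about (333,210)), with white lid up at (338,153). The part tray is in the left dock at (212,200), and a yellow look-alike is at (185,290). I'll enlarge the right dock in both views.

Run:
```python
import cv2
t=cv2.imread("pics/top0.png")[135:255,295:375]
s=cv2.imread("pics/side0.png")[145:285,255:405]
a=cv2.resize(t,None,fx=5,fy=5,interpolation=cv2.INTER_CUBIC)
b=cv2.resize(s,None,fx=4,fy=4,interpolation=cv2.INTER_CUBIC)
cv2.imwrite("pics/tc.png",a);cv2.imwrite("pics/sc.png",b)
```

```text
(no output)
```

View pics/tc.png

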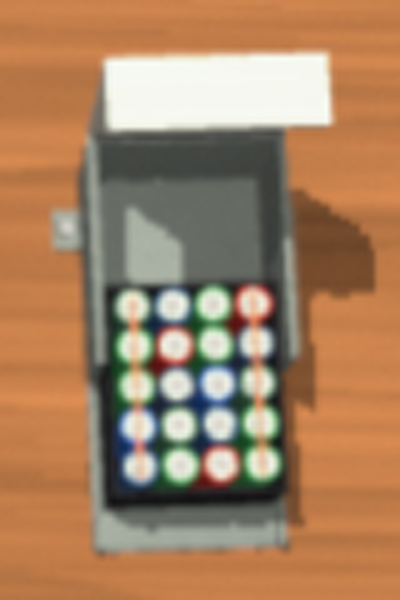

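View pics/sc.png

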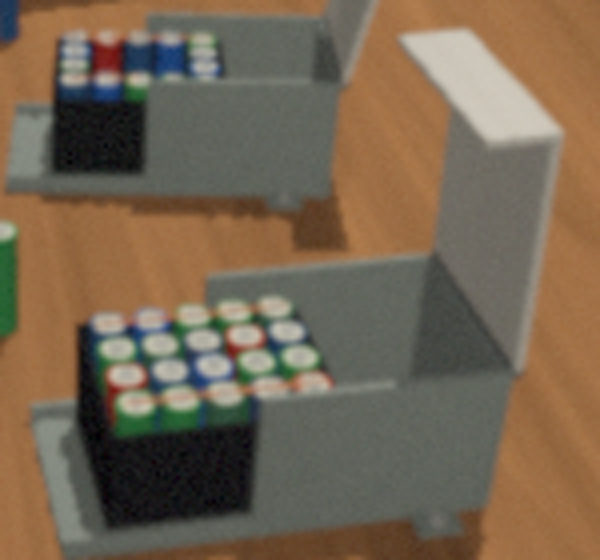

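Right dock has all 20 cells. In the top crop, the lid's lip runs from (105,58) to (328,53), the front plate corners are (97,551) and (287,549), and the tray front is at v≈500. I'll triangulate the corners and fit the dock pose.

```bash
cat > geo.py <<'E'
import numpy as np, cv2
C={n:dict(np.load(f"{n}0.npz")) for n in("top","side")}
def ray(n,uv,crop=True):
    c=C[n]
    if crop:
        o,f=((295,135),5) if n=="top" else ((255,145),4)
        uv=[o[i]+(uv[i]+.5)/f-.5 for i in(0,1)]
    x=(uv[0]-c["cx"])/c["fx"];y=(uv[1]-c["cy"])/c["fy"];xd=np.array([x,y]);r=xd.copy()
    for _ in range(20): r=xd/(1+c["k1"]*(r@r))
    T=c["cam_to_world"];return T[:3,3],T[:3,:3]@np.array([r[0],r[1],1])
def plane(n,uv,z,**k):
    o,d=ray(n,uv,**k);return o+d*(z-o[2])/d[2]
def tri(t,s,**k):
    (o,d),(p,e)=ray("top",t,**k),ray("side",s,**k)
    a=np.linalg.lstsq(np.c_[d,-e],p-o,rcond=None)[0];A=o+d*a[0];B=p+e*a[1]
    return (A+B)/2,np.linalg.norm(A-B)
E
python3 - <<'E'
from geo import *
np.set_printoptions(precision=4,suppress=True)
P={"lid edge L":((105,58),(470,30)),"lid edge R":((328,53),(562,132)),"lip L":((107,130),(400,38)),"lip R":((331,125),(488,143)),
"wallfront L":((98,362),(207,273)),"wallfront R":((297,357),(258,398)),"plate R":((287,549),(67,556)),"plate L":((97,551),(33,412)),"tray front L rim":((107,500),(80,322))}
for k,(t,s) in P.items():print(k,*tri(t,s))
for k,uv,z in[("plateL",(97,551),.002),("plateR",(287,549),.002),("wfL",(98,362),.082),("wfR",(297,357),.082),("rearL",(88,135),.082),("trayL",(107,500),.064),("trayR",(281,497),.064)]:print(k,plane("top",uv,z))
for k,uv,z in[("plateR",(67,556),.002),("wfL",(207,273),.082),("wfR",(258,398),.082),("rearL",(435,255),.082),("rearR",(520,372),.082),("trayL",(80,322),.064),("traybotR",(107,527),.004)]:print("side",k,plane("side",uv,z))
# cell tops by mask: bright discs in top crop
im=C["top"]["image"][135:255,295:375]; a=cv2.resize(im,None,fx=5,fy=5,interpolation=cv2.INTER_CUBIC)
m=(a.min(2)>150).astype('uint8');m[:270]=0
n,l,st,ce=cv2.connectedComponentsWithStats(m)
W=[plane("top",c,.073) for c,s in zip(ce[1:],st[1:]) if 150<s[4]<1600]
print(len(W),np.mean(W,0),np.ptp(W,0))
E
```

```text
lid edge L [ 0.6336 -0.0866  0.2057] 0.0024709863428802577
lid edge R [ 0.6376 -0.1909  0.2068] 0.0008419617997282033
lip L [ 0.5992 -0.0879  0.2038] 0.002319178352983994
lip R [ 0.6043 -0.1926  0.2043] 0.0025423641280787833
wallfront L [ 0.5121 -0.0934  0.0818] 0.002085087015983546
wallfront R [ 0.516  -0.1957  0.0821] 0.00010749450043650307
plate R [ 0.4272 -0.2029  0.003 ] 0.004588681814161446
plate L [ 0.4228 -0.0993  0.0063] 0.0028521143654286585
tray front L rim [ 0.4453 -0.1003  0.0618] 0.005824258654142255
plateL [ 0.4218 -0.0996  0.002 ]
plateR [ 0.425 -0.203  0.002]
wfL [ 0.511  -0.0932  0.082 ]
wfR [ 0.516  -0.1957  0.082 ]
rearL [ 0.6315 -0.0869  0.082 ]
trayL [ 0.4421 -0.1     0.064 ]
trayR [ 0.4456 -0.19    0.064 ]
side plateR [ 0.4297 -0.2016  0.002 ]
side wfL [ 0.5131 -0.0935  0.082 ]
side wfR [ 0.5161 -0.1955  0.082 ]
side rearL [ 0.6329 -0.0907  0.082 ]
side rearR [ 0.6403 -0.1913  0.082 ]
side trayL [ 0.4478 -0.1029  0.064 ]
side traybotR [ 0.4505 -0.1867  0.004 ]
21 [ 0.5051 -0.1441  0.073 ] [0.1011 0.0675 0.    ]
```

```bash
cat > rob.py <<'E'
import numpy as np
from scipy.spatial.transform import Rotation as R
from rig import manip
YAW=.045; O=np.array([.574,-.142,0]); X=np.array([np.cos(YAW),np.sin(YAW),0]); Y=np.array([-X[1],X[0],0])
def W(x,z,y=0): return O+x*X+y*Y+np.array([0,0,z])
def ori():
    best=None
    for s in(1,-1):
        r=R.from_matrix(np.c_[s*X,-s*Y,[0,0,-1]]).as_rotvec()
        q=manip.solve_ik(W(-.17,.3),r)
        if q is not None and (best is None or abs(q[5])<best[0]): best=(abs(q[5]),r)
    return best[1]
def F(): return np.array(manip.get_contact_force())
def dock(p): p=np.array(p)-O; return np.array([p@X,p@Y,p[2]])
E
python3 - <<'E'
from rob import *
np.set_printoptions(precision=4,suppress=True)
p=np.array(manip.get_position());r=ori();print(r)
manip.servo_line(p+[0,0,.14],rate=.25)
manip.move_to(W(-.17,.33),r)
manip.command_gripper(0)
manip.servo_line(W(-.17,.057),rate=.2)
manip.hold(.2);f0=F();print("f0",f0,dock(manip.get_position()),manip.get_time(),manip.get_width())
x=-.17;log=[]
while x<-.04:
    x+=.003; manip.servo_line(W(x,.057),rate=.04)
    f=(F()-f0)@X; log.append((round(x,3),round(float(f),1)))
    if f<-22 and x>-.085: break
    if f<-35: break
print(log,dock(manip.get_position()),manip.get_time())
c=manip.camera("top");import cv2;cv2.imwrite("pics/t1.png",c["image"][:,:,::-1])
E
```

```text
[3.1408 0.0707 0.    ]
f0 [-0.3194 -0.1722 -0.4077] [-0.1695 -0.0002  0.0577] 6.125 0.00010191444850938298
[(-0.167, 0.8), (-0.164, 1.1), (-0.161, -0.1), (-0.158, 0.4), (-0.155, -0.1), (-0.152, -0.1), (-0.149, 0.2), (-0.146, 0.3), (-0.143, -0.4), (-0.14, 0.5), (-0.137, -0.2), (-0.134, 0.5), (-0.131, 0.7), (-0.128, 0.1), (-0.125, -0.2), (-0.122, 0.8), (-0.119, 0.5), (-0.116, -0.1), (-0.113, -0.4), (-0.11, 0.8), (-0.107, 0.4), (-0.104, 0.8), (-0.101, 0.3), (-0.098, 0.5), (-0.095, 0.8), (-0.092, 0.9), (-0.089, 0.5), (-0.086, 0.7), (-0.083, 0.7), (-0.08, 0.3), (-0.077, 1.4), (-0.074, -0.7), (-0.071, 0.7), (-0.068, 0.9), (-0.065, 0.7), (-0.062, -0.4), (-0.059, -0.2), (-0.056, 1.2), (-0.053, -0.1), (-0.05, 0.3), (-0.047, 0.6), (-0.044, 0.6), (-0.041, 0.3), (-0.038, -0.6)] [-0.0378 -0.      0.057 ] 17.125
```

Run:
```python
import cv2
from rob import *
t=cv2.imread("pics/t1.png")[125:265,265:405]
s=manip.camera("side")["image"][:,:,::-1][60:300,200:440]
a=cv2.resize(t,(500,500));b=cv2.resize(s,(500,500))
cv2.imwrite("pics/c1.png",cv2.hconcat([a[:, 100:400],b]))
print(manip.get_position(),F(),manip.get_ee_rot())
```

```text
[ 0.53599891 -0.14369758  0.05697264] [-0.44276754  0.66248798  0.10626862] [-3.14079316e+00 -7.08080829e-02  1.79176533e-04]
```

View pics/c1.png

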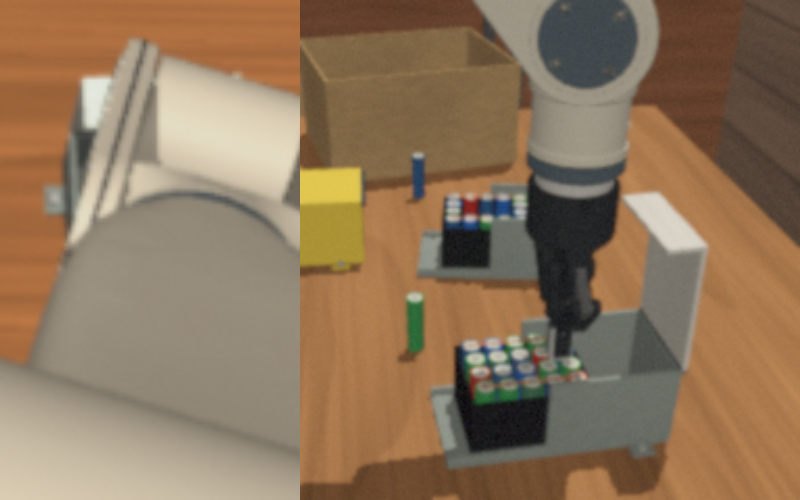

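The tray hasn't moved: its rim is still at side (274,225), and the fingers show at about side (327,230), above the cells. I'll check where the fingertips really are.

Run:
```python
from geo import *
from rob import *
c=C["side"];T=np.linalg.inv(c["cam_to_world"])
for off in(0,.022,-.05):
    p=T@np.r_[np.array(manip.get_position())-[0,0,off],1];s=p[:2]/p[2];s=s*(1+c["k1"]*(s@s))
    print(off,s*c["fx"]+[c["cx"],c["cy"]])
o,d=ray("side",(327,230),crop=False);k=(-.144-o[1])/d[1];print("tip if y=-.144",o+k*d)
im=manip.camera("side")["image"][170:260,270:390,::-1];cv2.imwrite("pics/s2.png",cv2.resize(im,(800,600),interpolation=cv2.INTER_CUBIC))
print(manip.get_time(),manip.get_width(),manip.get_joint_positions())
```

```text
0 [322.33681328 237.08737683]
0.022 [321.52051568 246.01959073]
-0.05 [324.28648242 215.69790008]
tip if y=-.144 [ 0.54385881 -0.144       0.07348576]
17.275 0.00019890809961403433 [-2.83392489e-01  5.52891653e-01  1.87436941e+00 -5.73566546e-05
  7.14376209e-01  1.24239278e+00]
```

View pics/s2.png

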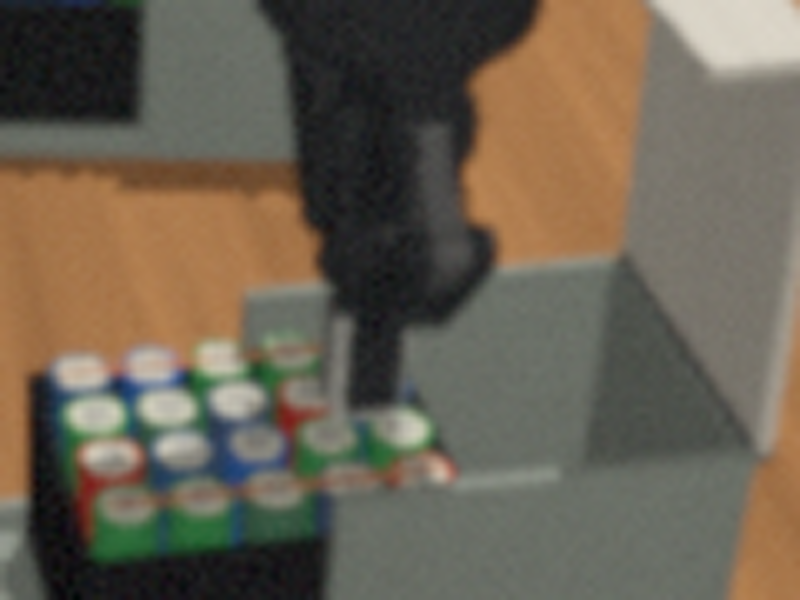

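Run:
```python
from geo import *
from rob import *
manip.servo_line(W(-.038,.135),rate=.2)
print(manip.get_position(),F())
im=manip.camera("side")["image"][130:260,260:400,::-1]
a=cv2.resize(im,(646,600),interpolation=cv2.INTER_CUBIC);cv2.imwrite("pics/s3.png",a)
c=C["side"];T=np.linalg.inv(c["cam_to_world"])
for off in(0,.022):
    p=T@np.r_[np.array(manip.get_position())-[0,0,off],1];s=p[:2]/p[2];s=s*(1+c["k1"]*(s@s))
    print(off,(s*c["fx"]+[c["cx"],c["cy"]]-[260,130])*4.615)
```

```text
[ 0.53574164 -0.14362133  0.13472239] [-0.60777585  0.33320795 -0.07876135]
0 [299.52563186 338.95252131]
0.022 [295.37115574 385.08310555]
```

View pics/s3.png

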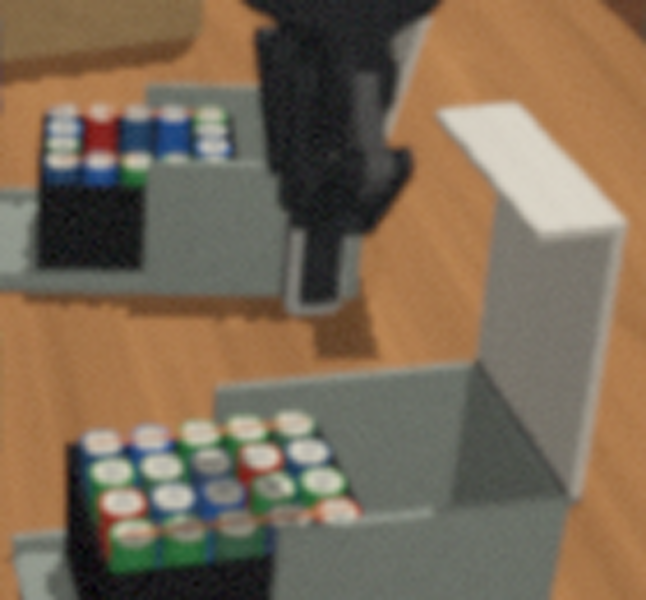

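In this view the fingertip is at (313,310), where (295,385) was expected. That puts the closed tips about 38 mm higher than I assumed, so they passed just over the cells and the tray was not moved. I'll redo it lower, with a guarded descent in front of the tray.

Run:
```python
from rob import *
r=ori()
manip.servo_line(W(-.175,.135),rate=.25)
manip.servo_line(W(-.175,.055),rate=.2)
manip.hold(.1);f0=F();z=.055
while z>.014:
    z-=.006;manip.servo_line(W(-.175,z),rate=.06)
    f=F()-f0
    if np.linalg.norm(f)>8: print("contact",z,f);break
print("z",z,F()-f0,manip.get_time())
if z<.02:
    x=-.175
    for x in (-.15,-.13,-.11,-.09):
        manip.servo_line(W(x,z),rate=.07);f=(F()-f0)@X;print(x,round(f,1))
        if f<-30:break
    while x<-.06 and f>-25:
        x+=.003;manip.servo_line(W(x,z),rate=.05);f=(F()-f0)@X;print(round(x,3),round(f,1))
print(dock(manip.get_position()),manip.get_time())
import cv2
im=manip.camera("side")["image"][130:290,250:400,::-1];cv2.imwrite("pics/s4.png",cv2.resize(im,(562,600),interpolation=cv2.INTER_CUBIC))
```

```text
z 0.01300000000000001 [ 0.25833664 -0.00815896  0.58802548] 20.9667
-0.15 0.1
-0.13 0.6
-0.11 0.2
-0.09 -0.7
-0.087 0.1
-0.084 -1.4
-0.081 -1.9
-0.078 -2.1
-0.075 -1.6
-0.072 -1.4
-0.069 -1.8
-0.066 -5.0
-0.063 -14.0
-0.06 -23.1
[-0.0670582   0.00088068  0.01218084] 25.275
```

View pics/s4.png

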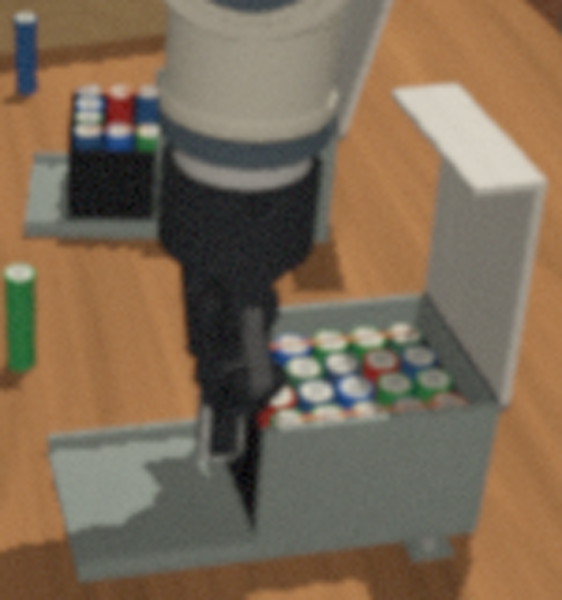

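The tray is home: it stopped firmly with the TCP at dock x −0.067, which plus the 11 mm half pad gives a front face at −0.056. Next is the lid, pushed from behind along its arc.

Run:
```python
from rob import *
H=.016
manip.servo_line(W(-.10,.013),rate=.1)
manip.servo_line(W(-.10,.27),rate=.3)
manip.servo_line(W(.10,.27),rate=.25)
manip.servo_line(W(.10,.187-H),rate=.15)
manip.hold(.1);f0=F();print(manip.get_time())
for th in np.linspace(1.6,0,11):
    d=.004-.002
    cx=.06-.105*np.cos(th)+d*np.sin(th); cz=.082+.105*np.sin(th)+d*np.cos(th)
    manip.servo_line(W(cx+.011,cz-H),rate=.06)
    f=F()-f0;print(round(th,2),np.round([f@X,f[2]],1))
    if np.linalg.norm(f)>30: print("stop");break
else:
    z=cz-H
    while f[2]<10 and z>.045:
        z-=.002;manip.servo_line(W(cx+.011,z),rate=.05);f=F()-f0;print(round(z,4),round(f[2],1))
print(dock(manip.get_position()),manip.get_time())
import cv2
im=manip.camera("side")["image"][130:290,250:400,::-1];cv2.imwrite("pics/s5.png",cv2.resize(im,(562,600),interpolation=cv2.INTER_CUBIC))
```

```text
28.7417
1.6 [-0.5  0.2]
1.44 [-0.4  0.2]
1.28 [-0.6  0.9]
1.12 [-0.7 -0.1]
0.96 [0.  0.5]
0.8 [0.  0.3]
0.64 [-1.1  1.1]
0.48 [-1.1 -0.1]
0.32 [ 0.5 -0.2]
0.16 [-0.3  1.1]
0.0 [-4.2 19. ]
[-0.03316465 -0.0002568   0.0693349 ] 33.625
```

View pics/s5.png

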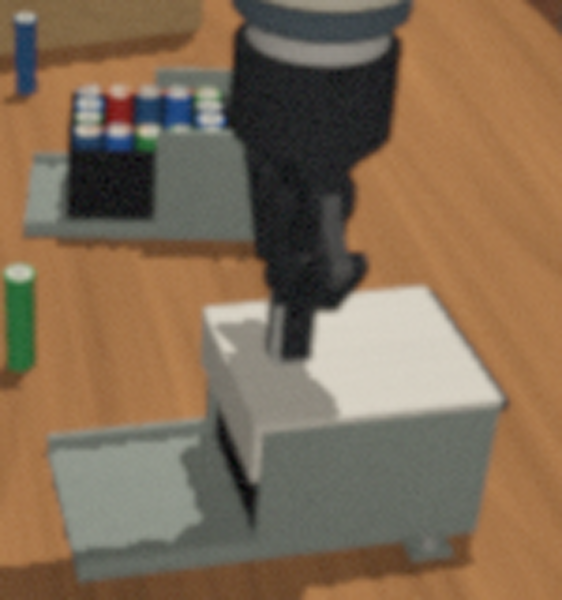

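The lid lies level on the walls, with its lip in front of the tray. I'll withdraw straight up and take a last look.

Run:
```python
from rob import *
manip.servo_line(W(-.034,.28),rate=.25)
manip.servo_line(W(-.2,.33),rate=.25)
manip.hold(.3);print(manip.get_time(),F())
import cv2
cv2.imwrite("pics/s6.png",manip.camera("side")["image"][:,:,::-1])
```

```text
35.8167 [ 0.59747078 -0.02137026  0.11428346]
```

View pics/s6.png

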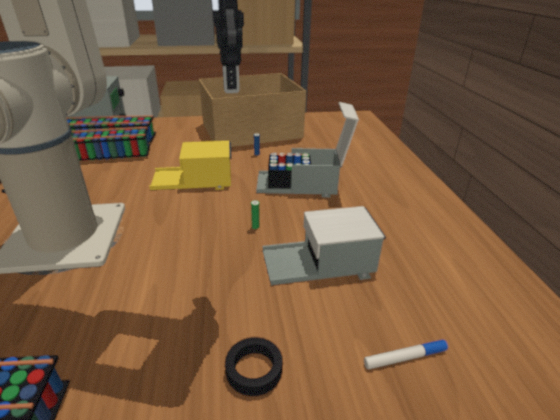

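The lid is shut at side (342,225), the other dock and the loose things are unmoved, and the arm is clear.

```bash
python3 -c "
from rig import manip
print(manip.sign_off())"
```

```text
the job is handed in; nothing more can be done
None
```

The full tray (right-hand dock) is pushed home and its lid is shut, after a first push passed just over the cells, possibly grazing them, without moving the tray; the other dock and loose items look unmoved, and I handed the job in at about 36 s.

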